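Release the printer's top cover by its hidden groove

TASK

The toner has to be changed: unlatch the black printer's top cover. Its release key lies in a finger groove somewhere along the front rim: feel along the top of that rim with a fingertip until you find the groove, press the key inside it right down so that the cover springs ajar, then take the hand away. Do not lift the cover any further, and leave the mug, stapler, tape and stamp where they are.

Things in the scene. Friction and masses are not known exactly. Their poses are not given: they have to be found in the camera images.
- printer: Black page printer fixed on the desk, 240 mm deep (x), 350 wide (y). Origin: centre of its underside; its x points to its rear, y along its front rim, z up; the front faces -x. Top 180 mm above the desk: front rim, then the hinged cover, level with it, and 25 mm cheeks at both sides. Rear hood (x 85 to 120 mm) 205 mm high. Paper tray juts 65 mm out of the front, only 35 mm high.
- rim_mid (a point): Middle of the flat top of the front rim, same axes as the printer. The rim is 42 mm wide (x -21 to +21, -21 being the front face) and 300 mm long (y -150 to +150), rigid, 180 mm above the desk. One groove breaks it, centre anywhere from y -120 to +120 mm, not known beforehand: 52 mm long (y), from x -21 to +15, open to the top and the front, walled behind.
- release_key (a joint): Travel of the release key in m: 0 at rest, 0.008 fully down (straight down). The key is the groove's floor, a plain black plate 50 x 33 mm, 14 mm below the rim's top at rest. Sprung: about 2 N to start, 6 N at the bottom; it comes back up by itself. The latch lets the cover go at about 0.005 to 0.006.
- cover (a joint): Opening angle in rad of the printer's top cover (297 mm wide, 161 mm long, hinged at the rear along y): 0 shut and latched. When unlatched its springs raise it to about 0.2, where the front edge stands some 30 mm above the rim, and it stays there.
- mug: White mug, 80 mm across, 95 mm high, about 260 mm to the +y side of the printer's middle. Origin: centre of its underside. Leave alone.
- stapler: Black stapler lying on the desk on the printer's -y side, 135 x 36 x 50 mm, long along its x. Origin: centre of its underside. Leave alone.
- tape: White round tape measure, 68 mm across, 16 mm high, flat on the desk near the printer's front corner on the +y side. Origin: centre of the round part's underside. Leave alone.
- stamp: Grey and black self-inking stamp, 28 x 46 mm, 70 mm high, standing on the printer's rear hood. Origin: centre of its underside. Leave alone.

How it is judged (in metres and radians):
On the way, in this order (a step that is already met when the one before it is completed fails the run):
1. a fingertip rests on top of the printer at its front rim, with the key not yet pressed (contact force between the fingers and anything else above 0.3 N and z of the grasp point in the frame of printer between 0.189 and 0.225 m and x of the grasp point in the frame of printer between -0.17 and -0.03 m and y of the grasp point in the frame of printer between -0.23 and 0.23 m and value of joint release_key below 0.001 m), for 0.05 s.
2. the release key in the groove is pressed down (value of joint release_key above 0.004 m).
3. the cover has sprung ajar (value of joint cover above 0.12 rad), for 0.1 s.
At the end, for the whole second after the job is handed in: The cover stands still, ajar on its springs (0.12 to 0.32 rad), the release key is back up (within 1.5 mm), and the mug, stapler, tape and stamp are within 15 mm of where they were (value of joint cover between 0.12 and 0.32 rad and velocity of joint cover between -0.05 and 0.05 rad/s and value of joint release_key below 0.0015 m and distance of each of mug, stapler, tape, stamp from where it was at the start of the episode below 0.015 m); the robot touches nothing.
It fails at once if the cover is lifted beyond its sprung position (0.4 rad) (value of joint cover above 0.4 rad).
It fails at once if mug, stapler, tape or stamp is pushed or lifted away (15 mm) (distance of any of mug, stapler, tape, stamp from where it was at the start of the episode above 0.015 m).
It also fails if it takes over 64 s, if anything falls off the work surface, if the arm or the gripper's body presses on something with over 40 N, if the wrist force passes 120 N, or if a joint passes its speed limit or range.

ROBOT

A 7-joint arm with a two-finger parallel gripper is mounted at the origin on the work surface. World frame = base frame: x ahead of the robot, y to its left, z up, the work surface at z = 0. Lengths are in mm, angles in rad, forces in N, time in s.
With the tool pointing down it reaches from about 425 to 875 mm from the base axis. Payload 8.4 kg.
Tool frame: the origin (TCP) lies on the centre line of the jaws, within the pads' length; the fingertips stand 8 mm ahead of it and the grasp point (between the pads) lies 11 mm behind it; z points along the fingers, y is the line along which they close (so a half turn about z gives the same grasp; the last joint's range is limited). The gripper opens to 85 mm and grips with 20 to 120 N. Pads are 22 mm wide; open, the fingers measure 114 mm over their backs; the gripper's body (76 mm by 85 mm) begins 54 mm behind the grasp point. The pads swing forward as they close: fully open they stand 13 mm farther back than shut.
Start: joints at [-1.249, 0.333, 0.04, 1.465, -0.013, 1.343, -0.059], TCP at [265.517, 593.266, 239.308] pointing down, gripper open.
Joint ranges: [-2.58, 2.58], [-0.38, 2.09], [-1.3, 1.39], [0.25, 2.4], [-1.5, 4.64], [0.08, 2.09], [-2.65, 2.65]. Speed limits (rad/s): [2.22, 2.22, 2.79, 2.79, 3.14, 3.14, 3.14].

INTERFACE

Orientations are given as a rotation vector (axis times angle).
In Python, from station import state, camera, hand_in gives the robot as it stands.
- The arm moves only by the shell command python3 -m crank 'ROWS' [FORCE]. ROWS is a JSON object of lists of equal length, an entry for each row: "turn": the turn, a rotation vector about the tool's x, y, z each as a share of 30 degrees, from -1 to 1, a list of three; "delta_pos": the shift along the tool's x, y, z each as a share of 800 mm, from -1 to 1, a list of three; "jaw": the closure, from 0 (fully open) to 1 (shut). A call has exactly 10 rows; each row shifts and turns the commanded pose from where the row before left it, along the tool's axes as they then stand; what a row does not reach is not made up. A row lasts 1/10 s, in which the tool goes at most 50 mm and 8.59 degrees, less where a joint would pass 70% of its speed; a pose out of reach is approached as far as the arm can. A call with a number of a shift or a turn outside -1 to 1 is refused whole. A call with a gripper value outside its range is refused whole. The fingers move at their own pace and stop on an object; FORCE is the grip in N (left out, the last holds). Time passes only in rows, so rows that do not move let the fingers close, or fill a call up. It gives the time, the measured TCP pose, the force, the opening and the grip force at its end, in the units of the state.
- state(): the state, without advancing time (a new reading comes with each control period).
- camera(name): name is "scene" or "top" or "wrist"; returns a dict with "image" (480x640x3 uint8, red, green, blue), "vfov" (degrees; the focal length in pixels is half the picture's height over the tangent of half this angle, whatever the lens; pixels are square), "cx", "cy" (the principal point, pixels), "R" (3x3) and "t" (3): a world point X has camera coordinates R X + t; the wrist camera has in their place "hand_eye" (4x4, takes a point from camera to tool coordinates, whose origin is the TCP and whose axes are the flange's). Camera axes: x right, y down, z forward; pixel columns grow to the right and rows downward; lengths in mm; the calibration is good to about 2 mm. The wrist camera is an equidistant fisheye: a pixel r from the principal point sees the ray r / f radians off the axis. A picture is of the moment at which its call begins: read the wrist's pose just before it. There is no depth.
- hand_in(): hands the job in; it is judged then, once.
The state is a dict: "t": time; "joints": joint angles; "qvel": joint speeds; "tau": joint torques, N m; "position": TCP position; "tool_rot": TCP orientation; "wrist_force": force on the tool from outside, world axes, zero at the start; "torque": the same for the moment, N m; "gripper_width": finger opening in mm; "grasp_force": force on a finger pad.
Only numpy, scipy, OpenCV 4.12 (cv2) and the standard library are available. Lean on these libraries where they do the work, as an engineer would, in place of code of your own. Each camera call takes 0.05 s, during which the arm holds its last target. There are 200 camera calls.

## Working session

There is one attempt and no reset: what is moved stays moved. The work goes in short steps, Python scripts to look and compute and a shell command to move; the robot and the scene stay as the last step left them, time stands still between calls to the robot, and variables do not carry over. Pictures are saved under pics/ and viewed, at most 10 in all, crops included, and the job is handed in when it is done.

```bash
mkdir -p pics; ls; python3 - <<'E'
from station import state,camera
import cv2
s=state();print(s)
for n in("scene","top"):
    c=camera(n);cv2.imwrite(f"pics/{n}.png",c["image"][:,:,::-1]);print(n,{k:c[k] for k in c if k!="image"})
E
```

```text
pics
{'t': 0.0, 'joints': array([-1.2492497 ,  0.33390053,  0.03987191,  1.46628595, -0.01342217,
        1.34333692, -0.05852593]), 'qvel': array([ 0.00195476, -0.00010895,  0.00089742, -0.00113291, -0.00093103,
        0.00099406, -0.00048982]), 'tau': array([ 8.71856373e-04, -6.58558345e+01,  1.36559755e+00, -4.05558050e+01,
        1.66044297e-02,  1.25582310e-02, -6.78454541e-06]), 'position': array([265.31647389, 592.87810363, 238.42076471]), 'tool_rot': array([-6.56060312e-01, -3.07206045e+00,  2.58292871e-03]), 'wrist_force': array([-0.05258763, -0.1014367 , -0.22891331]), 'torque': array([-0.0050506 ,  0.00315503,  0.05453574]), 'grasp_force': 0.0, 'gripper_width': 85.32581237760665}
scene {'vfov': 51.776682890222716, 'cx': 323.1881353349837, 'cy': 251.66010790400924, 'R': array([[ 0.7098401 , -0.70408567, -0.0197586 ],
       [-0.51266352, -0.49721037, -0.69996998],
       [ 0.48301465,  0.50699627, -0.71389889]]), 't': array([-375.52320534,  418.50105136,  754.79739658])}
top {'vfov': 49.356117350626796, 'cx': 330.6405208270296, 'cy': 237.19632085676938, 'R': array([[-2.43497536e-03, -9.99996912e-01,  4.97037153e-04],
       [-9.94374857e-01,  2.36865352e-03, -1.05891610e-01],
       [ 1.05890106e-01, -7.52084708e-04, -9.94377554e-01]]), 't': array([  38.92546257,  564.62597057, 1064.23116169])}
```

View pics/scene.png

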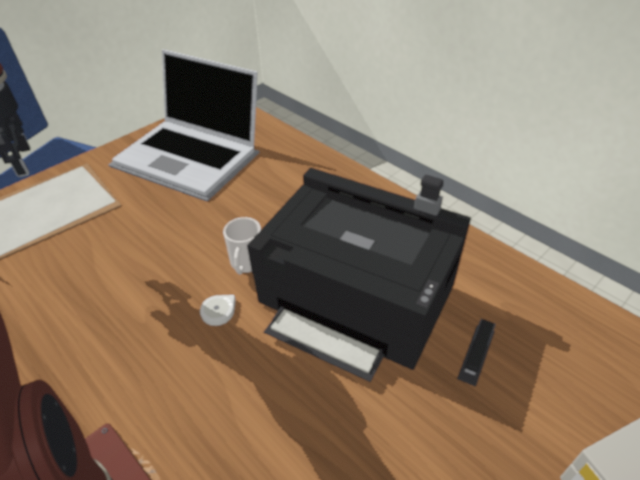

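View pics/top.png

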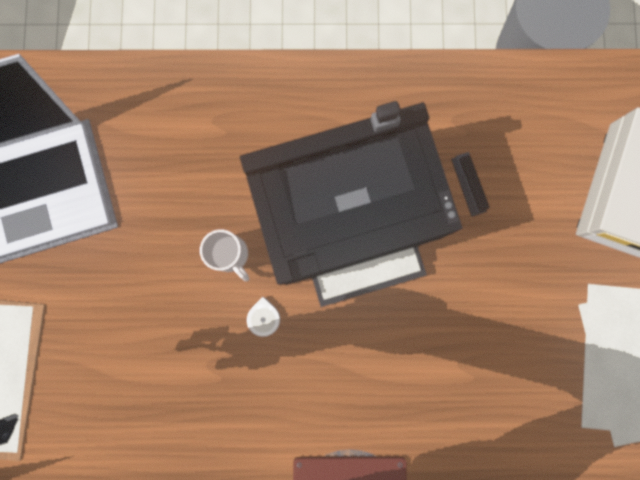

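The scene view shows the black printer with its tray towards the robot, the mug at (242,245), the tape at (218,309) and the stapler at (478,350). In the top view the front rim runs from (280,283) to (460,230), and there is a hint of a groove near (302,264). I'll enlarge that part with more contrast.

```bash
cat >h.py <<'E'
import numpy as np
def ray(c,px,z):
    f=240/np.tan(np.radians(c["vfov"]/2));R=np.array(c["R"]);t=np.array(c["t"])
    d=R.T@np.array([(px[0]-c["cx"])/f,(px[1]-c["cy"])/f,1]);o=-R.T@t
    return o+d*(z-o[2])/d[2]
E
python3 - <<'E'
from station import camera
import cv2,numpy as np
from h import ray
c=camera("top");im=c["image"][:,:,::-1]
b=cv2.resize(np.clip(im[90:310,225:475].astype(float)*2.5,0,255).astype(np.uint8),None,fx=3,fy=2.7,interpolation=cv2.INTER_CUBIC)
b=cv2.resize(np.clip(im[90:290,225:475].astype(float)*2.5,0,255).astype(np.uint8),None,fx=3,fy=3,interpolation=cv2.INTER_CUBIC)
cv2.imwrite("pics/crop.png",b)
for p in [(280,283),(460,230)]:print(p,ray(c,p,180))
for p in [(243,155),(427,105)]:print(p,ray(c,p,205))
s=camera("scene")
sm=s["image"][:,:,::-1][170:370,240:480]
cv2.imwrite("pics/crop2.png",cv2.resize(np.clip(sm.astype(float)*2.5,0,255).astype(np.uint8),None,fx=3,fy=3,interpolation=cv2.INTER_CUBIC))
E
```

```text
(280, 283) [466.54169351 128.48593304 180.        ]
(460, 230) [ 561.27496602 -196.34876552  180.        ]
(243, 155) [694.22367452 194.01086375 205.        ]
(427, 105) [ 785.85799278 -136.98264416  205.        ]
```

View pics/crop.png

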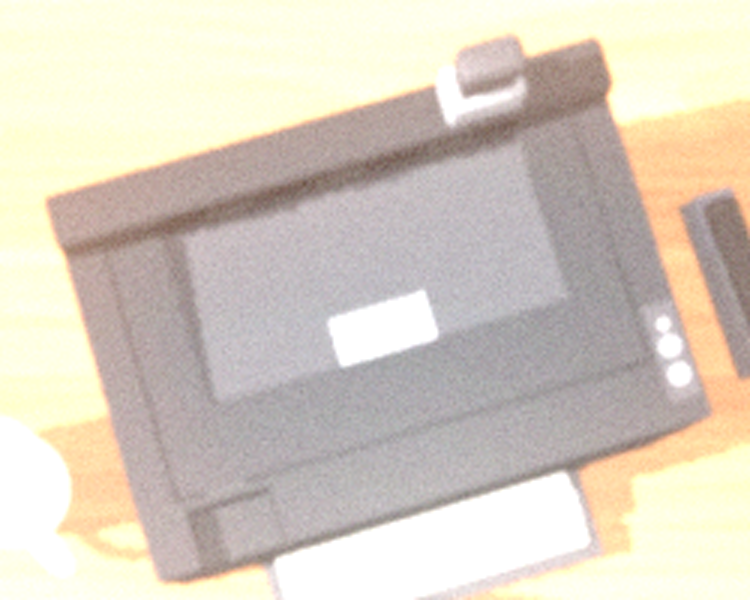

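View pics/crop2.png

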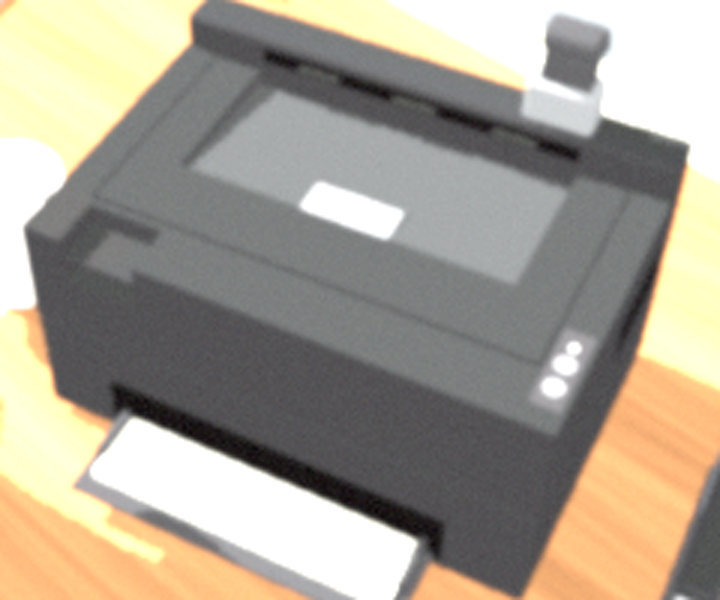

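The enhanced crops show the groove clearly at the +y end of the rim, at about (190–278, 488–565) in the top crop. I'll work out the printer's pose and the groove centre, and meanwhile shut the jaws, raise the hand and align it.

```bash
cat >>h.py <<'E'
yaw=np.radians(15.9)
X=np.array([np.cos(yaw),np.sin(yaw),0]);Y=np.array([-np.sin(yaw),np.cos(yaw),0])
C=np.array([627,-2.7,0])
def rel(s):
    "TCP in printer frame, and tool x/y yaw error info"
    from scipy.spatial.transform import Rotation as Ro
    p=s["position"];M=Ro.from_rotvec(s["tool_rot"]).as_matrix()
    return np.array([(p-C)@X,(p-C)@Y,p[2]]),M
def go(s,tgt):
    "rel shift in tool axes, shares of 800, to printer-frame tgt"
    r,M=rel(s);return M.T@(C+tgt[0]*X+tgt[1]*Y+np.array([0,0,tgt[2]])-s["position"])/800
E
python3 - <<'E'
from station import camera
from h import *
c=camera("top")
for q in [(162,578),(708,412),(190,505),(270,489),(205,565),(278,542)]:
    w=ray(c,(q[0]/3+225,q[1]/3+90),180);print(q,w.round(),((w-C)@X).round(1),((w-C)@Y).round(1))
E
python3 -m crank '{"turn":[[0,0,-0.266],[0,0,-0.266],[0,0,-0.266],[0,0,-0.266],[0,0,-0.266],[0,0,0],[0,0,0],[0,0,0],[0,0,0],[0,0,0]],"delta_pos":[[0,0,-0.03],[0,0,-0.03],[0,0,-0.03],[0,0,0],[0,0,0],[0,0,0],[0,0,0],[0,0,0],[0,0,0],[0,0,0]],"jaw":[1,1,1,1,1,1,1,1,1,1]}' 20
python3 - <<'E'
from station import state
from h import *
s=state();r,M=rel(s);print(r,M.round(3),X,Y);print(go(s,[-105,40,260]), go(s,[-105,40,210]))
E
```

```text
(162, 578) [467. 130. 180.] -117.3 171.7
(708, 412) [ 566. -198.  180.] -112.1 -171.4
(190, 505) [511. 114. 180.] -79.9 144.0
(270, 489) [520.  66. 180.] -83.9 95.2
(205, 565) [475. 105. 180.] -117.0 145.0
(278, 542) [488.  61. 180.] -115.8 99.3
t: 1.25
position: [265.4, 593.3, 311.2]
tool_rot: [0.43, -3.112, 0.0]
wrist_force: [0.1, 0.7, -0.1]
gripper_width: -0.1
grasp_force: 0.0
[-184.44656408  672.22361589  311.23869961] [[-0.963 -0.271 -0.   ]
 [-0.271  0.963 -0.   ]
 [ 0.    -0.    -1.   ]] [0.96174131 0.27395922 0.        ] [-0.27395922  0.96174131  0.        ]
[-0.10166022 -0.78997093  0.06416512] [-0.10166514 -0.78996106  0.12666512]
```

```bash
python3 -m crank '{"turn":[[0,0,0],[0,0,0],[0,0,0],[0,0,0],[0,0,0],[0,0,0],[0,0,0],[0,0,0],[0,0,0],[0,0,0]],"delta_pos":[[-0.01,-0.055,0],[-0.01,-0.055,0],[-0.01,-0.055,0],[-0.01,-0.055,0],[-0.01,-0.055,0],[-0.01,-0.055,0],[-0.01,-0.055,0],[-0.01,-0.055,0],[-0.01,-0.055,0],[-0.01,-0.055,0]],"jaw":[1,1,1,1,1,1,1,1,1,1]}'
python3 -m crank '{"turn":[[0,0,0],[0,0,0],[0,0,0],[0,0,0],[0,0,0],[0,0,0],[0,0,0],[0,0,0],[0,0,0],[0,0,0]],"delta_pos":[[0,-0.055,0],[0,-0.055,0],[0,-0.055,0],[0,-0.05,0.02],[0,0,0.04],[0,0,0.04],[0,0,0],[0,0,0],[0,0,0],[0,0,0]],"jaw":[1,1,1,1,1,1,1,1,1,1]}'
python3 - <<'E'
from station import state,camera
import cv2
from h import *
s=state();r,M=rel(s);print(r,s["wrist_force"]);print(go(s,[-105,60,195]))
cv2.imwrite("pics/wrist.png",camera("wrist")["image"][:,:,::-1])
b=camera("top")["image"][:,:,::-1][90:290,225:475]
cv2.imwrite("pics/c3.png",cv2.resize(np.clip(b.astype(float)*2.5,0,255).astype(np.uint8),None,fx=3,fy=3))
E
```

```text
t: 2.25
position: [462.7, 189.9, 311.6]
tool_rot: [-0.43, 3.111, 0.001]
wrist_force: [1.7, 0.3, -0.4]
gripper_width: 0.2
grasp_force: 0.0
t: 3.25
position: [509.9, 26.5, 233.0]
tool_rot: [-0.432, 3.109, 0.001]
wrist_force: [0.3, -1.7, -0.4]
gripper_width: -0.1
grasp_force: 0.0
[-104.63986702   60.15781266  233.04790313] [ 0.26911977 -1.72615173 -0.35689738]
[ 0.0005739  -0.00019774  0.04755854]
```

View pics/wrist.png

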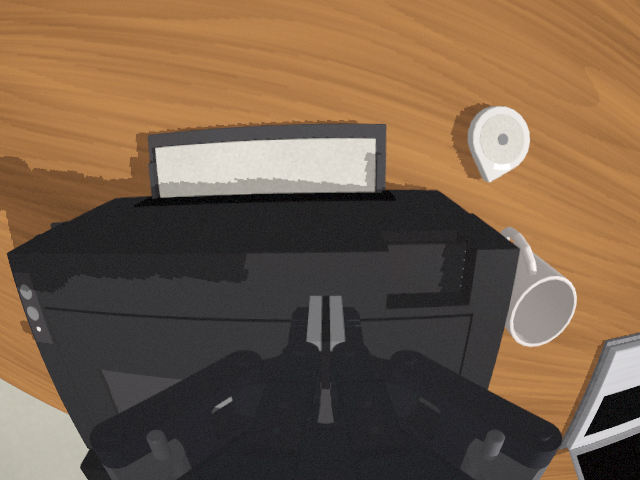

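The wrist view shows the shut fingers over the rim at about (327,300), with the groove to their right at about (387–470, 235–305). I'll locate its rear corners by casting rays onto the rim's top.

```bash
python3 - <<'E'
from station import state,camera
from h import *
s=state();r,M=rel(s);c=camera("wrist");H=np.array(c["hand_eye"]);f=240/np.tan(np.radians(c["vfov"]/2))
for q in [(387,296),(388,306),(470,303),(476,246),(382,232)]:
    d=np.array([q[0]-c["cx"],q[1]-c["cy"]]);a=np.hypot(*d)/f
    v=np.append(np.sin(a)*d/np.hypot(*d),np.cos(a))
    o=M@H[:3,3]+s["position"];w=M@H[:3,:3]@v;w=o+w*(180-o[2])/w[2]
    print(q,((w-C)@X).round(1),((w-C)@Y).round(1))
print(H)
E
python3 -m crank '{"turn":[[0,0,0],[0,0,0],[0,0,0],[0,0,0],[0,0,0],[0,0,0],[0,0,0],[0,0,0],[0,0,0],[0,0,0]],"delta_pos":[[0,0,0.02],[0,0,0.02],[0,0,0.008],[0,0,0.003],[0,0,0],[0,0,0],[0,0,0],[0,0,0],[0,0,0],[0,0,0]],"jaw":[1,1,1,1,1,1,1,1,1,1]}'
```

```text
(387, 296) -89.5 96.0
(388, 306) -82.9 97.0
(470, 303) -82.9 148.4
(476, 246) -119.8 146.3
(382, 232) -128.1 90.9
[[-1.39916252e-04 -9.45695511e-01 -3.25053812e-01  8.38802980e+01]
 [ 9.99999981e-01 -8.86937784e-05 -1.72398965e-04  5.00517090e-01]
 [ 1.34206677e-04 -3.25053830e-01  9.45695506e-01 -1.35047227e+02]
 [ 0.00000000e+00  0.00000000e+00  0.00000000e+00  1.00000000e+00]]
t: 4.4
position: [509.0, 26.1, 190.6]
tool_rot: [-0.431, 3.112, 0.0]
wrist_force: [0.0, -0.7, -0.2]
gripper_width: -0.4
grasp_force: 0.0
```

```bash
python3 -m crank '{"turn":[[0,0,0],[0,0,0],[0,0,0],[0,0,0],[0,0,0],[0,0,0],[0,0,0],[0,0,0],[0,0,0],[0,0,0]],"delta_pos":[[0,0,0.001],[0,0,0.001],[0,0,0.001],[0,0,0.001],[0,0,0],[0,0,0],[0,0,0],[0,0,0],[0,0,0],[0,0,0]],"jaw":[1,1,1,1,1,1,1,1,1,1]}'
```

```text
t: 5.4
position: [509.0, 26.1, 188.1]
tool_rot: [-0.431, 3.112, 0.001]
wrist_force: [-4.3, 0.4, 9.6]
gripper_width: -0.0
grasp_force: 4.6
```

Contact on the rim top (9.6 N). Next I'll feel along towards +y with the pressure eased; the force should vanish over the groove.

```bash
python3 -m crank '{"turn":[[0,0,0],[0,0,0],[0,0,0],[0,0,0],[0,0,0],[0,0,0],[0,0,0],[0,0,0],[0,0,0],[0,0,0]],"delta_pos":[[0,0.002,-0.0006],[0,0.006,0],[0,0.007,0],[0,0.007,0],[0,0.007,0],[0,0,0],[0,0,0],[0,0,0],[0,0,0],[0,0,0]],"jaw":[1,1,1,1,1,1,1,1,1,1]}'
python3 -m crank '{"turn":[[0,0,0],[0,0,0],[0,0,0],[0,0,0],[0,0,0],[0,0,0],[0,0,0],[0,0,0],[0,0,0],[0,0,0]],"delta_pos":[[0,0.008,0],[0,0.008,0],[0,0.008,0],[0,0.008,0],[0,0.008,0],[0,0.008,0],[0,0,0],[0,0,0],[0,0,0],[0,0,0]],"jaw":[1,1,1,1,1,1,1,1,1,1]}'
python3 -c "
from station import state
from h import *
s=state();print(rel(s)[0],s['wrist_force'],go(s,[-105,121.5,174]))"
```

```text
t: 6.4
position: [502.8, 49.5, 188.1]
tool_rot: [-0.433, 3.111, 0.001]
wrist_force: [0.2, -0.6, 5.2]
gripper_width: 0.1
grasp_force: 2.9
t: 7.4
position: [492.3, 85.1, 187.8]
tool_rot: [0.431, -3.112, 0.0]
wrist_force: [0.3, -0.5, -1.2]
gripper_width: 0.2
grasp_force: 0.0
[-105.48699407  121.29605229  187.80526912] [ 0.30694245 -0.50041614 -1.20563424] [-0.00060911  0.00025768  0.01725653]
```

The force has vanished, so the tip is over the groove. Now down to the key, then press.

```bash
python3 -m crank '{"turn":[[0,0,0],[0,0,0],[0,0,0],[0,0,0],[0,0,0],[0,0,0],[0,0,0],[0,0,0],[0,0,0],[0,0,0]],"delta_pos":[[0,0,0.004],[0,0,0.004],[0,0,0.004],[0,0,0.003],[0,0,0.0015],[0,0,0],[0,0,0],[0,0,0],[0,0,0],[0,0,0]],"jaw":[1,1,1,1,1,1,1,1,1,1]}'
python3 -m crank '{"turn":[[0,0,0],[0,0,0],[0,0,0],[0,0,0],[0,0,0],[0,0,0],[0,0,0],[0,0,0],[0,0,0],[0,0,0]],"delta_pos":[[0,0,0.002],[0,0,0.002],[0,0,0.002],[0,0,0.0015],[0,0,0.0015],[0,0,0],[0,0,0],[0,0,0],[0,0,0],[0,0,0]],"jaw":[1,1,1,1,1,1,1,1,1,1]}'
```

```text
t: 8.4
position: [492.3, 85.4, 174.7]
tool_rot: [-0.431, 3.112, -0.0]
wrist_force: [0.4, -0.6, -0.2]
gripper_width: -0.1
grasp_force: 0.0
t: 9.4
position: [492.4, 85.4, 167.6]
tool_rot: [-0.431, 3.111, 0.0]
wrist_force: [-0.3, 0.8, 4.9]
gripper_width: 0.3
grasp_force: 2.5
```

```bash
python3 -m crank '{"turn":[[0,0,0],[0,0,0],[0,0,0],[0,0,0],[0,0,0],[0,0,0],[0,0,0],[0,0,0],[0,0,0],[0,0,0]],"delta_pos":[[0,0,0.0015],[0,0,0.001],[0,0,0],[0,0,0],[0,0,0],[0,0,0],[0,0,0],[0,0,0],[0,0,0],[0,0,0]],"jaw":[1,1,1,1,1,1,1,1,1,1]}'
python3 - <<'E'
from station import camera
import cv2
cv2.imwrite("pics/s2.png",camera("scene")["image"][:,:,::-1])
E
```

```text
t: 10.4
position: [492.4, 85.4, 166.1]
tool_rot: [-0.431, 3.111, 0.0]
wrist_force: [-3.1, -0.6, 10.9]
gripper_width: -0.3
grasp_force: 5.3
```

View pics/s2.png

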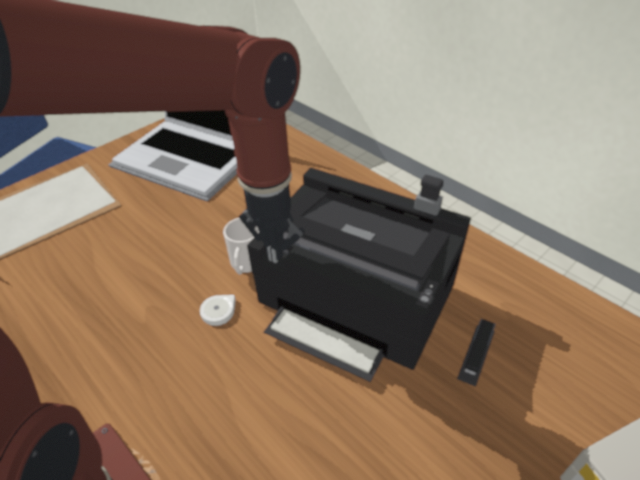

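The key is bottomed (10.9 N) and the cover is ajar, its front edge standing up near (375,265). Now I'll take the hand away upward and a little forward.

```bash
python3 -m crank '{"turn":[[0,0,0],[0,0,0],[0,0,0],[0,0,0],[0,0,0],[0,0,0],[0,0,0],[0,0,0],[0,0,0],[0,0,0]],"delta_pos":[[0,0,-0.01],[0,0,-0.015],[0,0,-0.02],[0,0,-0.03],[0.01,0,-0.03],[0.02,0,-0.03],[0.02,0,-0.02],[0.02,0,0],[0,0,0],[0,0,0]],"jaw":[1,1,1,1,1,1,1,1,1,1]}'
python3 -m crank '{"turn":[[0,0,0],[0,0,0],[0,0,0],[0,0,0],[0,0,0],[0,0,0],[0,0,0],[0,0,0],[0,0,0],[0,0,0]],"delta_pos":[[0,0.03,0],[0,0.05,0],[0,0.05,0],[0,0.05,0],[0,0.03,0],[0,0,0],[0,0,0],[0,0,0],[0,0,0],[0,0,0]],"jaw":[1,1,1,1,1,1,1,1,1,1]}'
python3 - <<'E'
from station import camera
import cv2
cv2.imwrite("pics/s3.png",camera("scene")["image"][:,:,::-1])
E
```

```text
t: 11.45
position: [438.3, 70.2, 289.6]
tool_rot: [-0.432, 3.112, 0.0]
wrist_force: [0.3, -0.0, -0.7]
gripper_width: 0.2
grasp_force: 0.0
t: 12.45
position: [393.0, 231.1, 289.4]
tool_rot: [-0.429, 3.112, 0.0]
wrist_force: [-0.4, 0.1, 0.2]
gripper_width: 0.0
grasp_force: 0.0
```

View pics/s3.png

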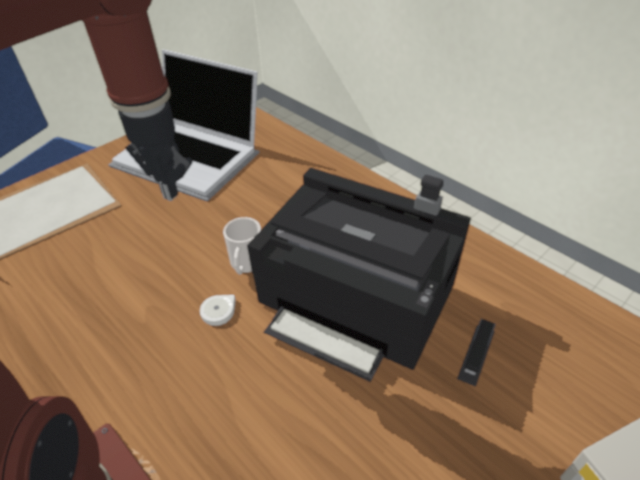

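The cover stands ajar, its front edge running from (280,235) to (425,285). The mug, tape, stapler and stamp have not moved, and the hand is clear, so I'll hand in.

```bash
python3 -c "
from station import hand_in
print(hand_in())"
```

```text
the job is handed in; nothing more can be done
None
```

I found the groove near the +y end of the front rim, pressed the key to the bottom so the cover sprang ajar, took the hand clear without disturbing the other items, and handed in at about 12.5 s; no verdict came back.

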